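Store the last sample jar and bolt the chest

TASK

Put the sample jar that is still out on the bench away in the steel retention chest: set it down (do not drop it) upright on the chest's floor beside the jars already stored there. Then shut the hatch and bolt it: swing the bolt's handle up out of its notch, shoot the bolt fully home through the keeper on the fixed deck, and lay the handle right down again in the far notch. Leave the tins, the reagent bottle and the stored jars where they stand.

Things in the scene. Friction and masses are not known exactly. Their poses are not given: they have to be found in the camera images.
- chest: Fixed steel chest, 250 mm (its x) by 320 mm (its y) by 122 mm high; origin at the centre of its underside, z up. From y = -160 to -60 mm its top is a fixed deck (z = 122 mm); the rest is closed by the hatch. The bay under the hatch is clear from x = -119 to 119 and y = -58 to 154 mm, floor at z = 8 mm, rim at z = 118 mm.
- hatch (a joint): Opening angle of the hatch, a plate 250 x 217 x 4 mm hinged along chest x at chest y = 159, z = 118 mm: 0 = shut, level with the deck; grows as its deck-side edge (217 mm from the hinge) swings up and towards chest +y; 1.57 = upright. A stiff friction hinge holds it at any angle (up to 8 N at the edge moves it; it never falls shut). The bolt is on its outer (upper) face, at chest x = 0.
- hatch_edge (a point): Middle of the hatch's free edge, on the outer face. When shut it is at chest (0, -58, 122) mm. z = normal of the outer face.
- bolt (a joint): Slide of the bolt, a steel rod 14 mm thick, 160 mm long, axis 14 mm above the hatch: 0 = drawn back (tip 3 mm inside the hatch's edge), 0.045 m = fully home through the keeper, towards chest -y. About 4 N slides it. It enters the keeper only with the hatch shut, and slides only with the handle within 0.3 rad of upright: a slot wall keeps the laid handle in the notch at either end.
- bolt_handle (a joint): Turn of the bolt's handle about the rod: 0 = standing straight up off the hatch (a stop), 1.05 rad = laid over towards chest -x (a stop, down in a notch). Friction holds it at any angle; 1 to 3 N at the knob turns it.
- knob (a point): Centre of the 22 mm steel ball at the end of the bolt's handle, 55 mm from the rod's axis, on a 10 mm stem. With the hatch shut, bolt drawn back, handle up: at chest (0, 24, 191) mm; it goes 45 mm towards chest -y with the bolt. Housing round the rod: 26 mm wide, up to 25 mm above the hatch.
- keeper (a point): Centre of the keeper's opening: a steel loop 32 mm wide, 24 mm along the bolt, standing 29 mm above the deck at chest (0, -82, 136) mm, opening 20 mm wide.
- jar: Sample jar still out on the bench: white, 52 mm in diameter, 95 mm tall, red screw lid over the top 20 mm, 0.09 to 0.18 kg; origin at the centre of its underside, z up.
- stored1: Jar of the same kind and size already inside the chest, near the hinge side. Origin under its centre.
- stored2: Jar of the same kind and size already inside the chest, near the hinge side. Origin under its centre.
- stored3: Jar of the same kind and size already inside the chest, in the row next to the deck; the free space is beside it, on one side or the other. Origin under its centre.
- tin1: Food tin 85 mm in diameter, 30 mm tall, on the bench near the jar; origin under its centre.
- tin2: The same kind of tin, stacked on tin1 (the stack is 60 mm tall).
- reagent: Closed reagent bottle 80 mm in diameter, 180 mm tall, on the bench near the jar; origin under its centre.
- tin3: The same kind of tin, left standing on the chest's deck, beside the keeper on its chest -x side.
Mind the look-alikes: they are no part of the job. What is shaped like the jar but blue is not meant.

How it is judged:
By the outcome, as a careful person would: the job done as asked, in the order asked, and still so for the second after the job is handed in, with the robot touching nothing.
It also fails if it takes over 72 s, if anything falls off the work surface, if the arm or the gripper's body presses on something with over 40 N, if the wrist force passes 120 N, or if a joint passes its speed limit or range.

ROBOT

A 7-joint arm with a two-finger parallel gripper is mounted at the origin on the work surface. World frame = base frame: x ahead of the robot, y to its left, z up, the work surface at z = 0. Lengths are in m, angles in rad, forces in N, time in s.
With the tool pointing down it reaches from about 0.425 to 0.925 m from the base axis. Payload 6.8 kg.
Tool frame: the origin (TCP) lies at the very end of the fingers, on their centre line; the grasp point (between the pads) lies 19 mm behind it; z points along the fingers, y is the line along which they close (so a half turn about z gives the same grasp; the last joint's range is limited). The gripper opens to 85 mm and grips with 20 to 120 N. Pads are 22 mm wide; open, the fingers measure 114 mm over their backs; the gripper's body (76 mm by 85 mm) begins 54 mm behind the grasp point. The pads swing forward as they close: fully open they stand 13 mm farther back than shut.
Start: joints at [1.124, 0.477, 0.022, 1.555, -0.011, 1.109, -0.083], TCP at [0.224, -0.637, 0.231] pointing down, gripper open.
Joint ranges: [-2.96, 2.96], [-0.34, 2.1], [-1.41, 1.46], [0.24, 2.44], [-1.37, 4.51], [0.17, 1.92], [-2.96, 2.96]. Speed limits (rad/s): [2.39, 2.39, 3.14, 3.14, 3.14, 3.14, 3.14].

INTERFACE

Orientations are given as a unit quaternion [w, x, y, z].
In Python, from station import bot gives the robot as it stands.
- The arm moves only by the tool jog_arm, never from a script. Its argument "motion" is a list of rows, each a list of 7 numbers: the turn, a rotation vector about the tool's x, y, z in rad, then the shift along the tool's x, y, z in mm, then the finger opening in mm, from 0 to 85.4. A call has 1 to 10 rows; each row is the pose to reach, as a shift and turn from the pose commanded when the call began, along the tool's axes at that moment; what a row does not reach only later rows make up. A row lasts 1/8 s, in which the tool goes at most 62.5 mm and 10.7 degrees, less where a joint would pass 70% of its speed; a pose out of reach is approached as far as the arm can. A call with a gripper value outside its range is refused whole. The fingers move at their own pace and stop on an object; "grip_force" is the grip in N (left out, the last holds). Time passes only in rows, so rows that repeat a pose let the fingers close. It gives the time, the measured TCP pose, the force, the opening and the grip force at its end, in the units of the state.
- bot.get_obs(): the state, without advancing time (a new reading comes with each control period).
- bot.read_camera(name): name is "scene" or "top" or "wrist"; returns a dict with "pixels" (384x512x3 uint8, red, green, blue), "camera_matrix" (3x3 intrinsics, pixels), "distortion" ([k1, k2, p1, p2, k3] as OpenCV has them; the pictures are not rectified), "T" (4x4, takes a point from camera to world coordinates); the wrist camera has in their place "tool_from_camera" (4x4, takes a point from camera to tool coordinates, whose origin is the TCP and whose axes are the flange's). Camera axes: x right, y down, z forward; pixel columns grow to the right and rows downward; lengths in m; the calibration is good to about 2 mm. A picture is of the moment at which its call begins: read the wrist's pose just before it. There is no depth.
- bot.hand_in(): hands the job in; it is judged then, once.
Trained networks look in a picture, given as the dict that the camera call returned (one of the last four; its "shot" number tells which), for a name from the list of things; names that differ only in an ending like _2 or _b are one class to them, and where a whole thing is asked for, a point or a joint stands for the part that bears it (a point fixed in the world has none). Each returns a list of dicts, best first, with "score" (0 to 1); they miss things now and then, are a little off and sometimes report something else, mostly with a low value. They report only what shows in the picture. A call takes as long as a camera call. They do not tell look-alikes from the thing itself.
- bot.spot_in(thing, picture): "xy" ([column, row] in pixels, amid what is visible of it).
- bot.tip_of(thing, picture): "xy" ([column, row] in pixels: a listed point, or the origin of a listed thing).
The state is a dict: "t": time; "q": joint angles; "joint_vel": joint speeds; "joint_torque": joint torques, N m; "eef_pos": TCP position; "tool_rot": TCP orientation; "contact_force": force on the tool from outside, world axes, zero at the start; "torque": the same for the moment, N m; "gripper_width": opening from 0.0 (shut) to 1.0 (fully open); "grasp_force": force on a finger pad.
Only numpy, scipy, OpenCV 4.12 (cv2) and the standard library are available. Lean on these libraries where they do the work, as an engineer would, in place of code of your own. Each camera call takes 0.05 s, during which the arm holds its last target. There are 200 camera calls.

## Working session

There is one attempt and no reset: what is moved stays moved. The work goes in short steps, Python scripts to look and compute and a tool call to move; the robot and the scene stay as the last step left them, time stands still between calls to the robot, and variables do not carry over. Pictures are saved under pics/ and viewed, at most 10 in all, crops included, and the job is handed in when it is done.

Besides the shell and the picture viewer there is one more tool, called after "Request:" by a JSON object that holds its "api" and its "payload". jog_arm: Moves the arm, as the interface text tells. Its arguments: {"type":"object","properties":{"motion":{"type":"array"},"grip_force":{"type":"number"}},"required":["motion"]}

```bash
ls; mkdir -p pics
python3 - <<'E'
from station import bot
import cv2,numpy as np
o=bot.get_obs();print(o['t'],o['eef_pos'],o['tool_rot'],o['gripper_width'])
ims=[]
for n in ['scene','top']:
    p=bot.read_camera(n);ims.append(p['pixels'])
    print(n,np.round(p['camera_matrix'],1).tolist(),p['distortion'],np.round(p['T'],3).tolist())
    for th in ['chest','hatch_edge','knob','keeper','jar','stored1','stored3','tin1','tin3','reagent','bolt']:
        print(th,[(round(d['score'],2),np.round(d['xy']).astype(int).tolist()) for d in bot.tip_of(th,p)[:4]] if th!='bolt' else '',[(round(d['score'],2),np.round(d['xy']).astype(int).tolist()) for d in bot.spot_in(th,p)[:4]] if th!='keeper' else '')
cv2.imwrite('pics/scene.png',cv2.resize(ims[0][...,::-1],(800,600)))
cv2.imwrite('pics/top.png',cv2.resize(ims[1][...,::-1],(800,600)))
E
```

```text
pics
0.0 [ 0.22411873 -0.63606598  0.23032099] [-8.93820070e-04  9.85683203e-01  1.68605384e-01 -2.20273831e-04] 0.9987266162124062
scene [[399.1, 0.0, 250.7], [0.0, 399.1, 187.2], [0.0, 0.0, 1.0]] [-0.07732343  0.          0.          0.          0.        ] [[-0.571, 0.489, -0.659, 1.156], [0.821, 0.325, -0.469, 0.329], [-0.015, -0.809, -0.588, 0.676], [0.0, 0.0, 0.0, 1.0]]
chest [(0.93, [334, 272])] [(0.86, [355, 248]), (0.61, [161, 183])]
hatch_edge [(0.76, [405, 168]), (0.6, [168, 197])] [(0.87, [406, 223])]
knob [(0.51, [443, 195])] [(0.68, [336, 248]), (0.61, [431, 201])]
keeper [(0.72, [308, 213])] 
jar [(0.77, [229, 178]), (0.62, [202, 196]), (0.56, [192, 218])] [(0.73, [192, 206]), (0.71, [225, 162]), (0.68, [201, 179])]
stored1 [(0.81, [338, 266])] [(0.72, [372, 293]), (0.63, [336, 248])]
stored3 [(0.81, [338, 266])] [(0.72, [372, 293]), (0.63, [336, 248])]
tin1 [(0.89, [306, 198]), (0.53, [164, 199])] [(0.72, [167, 202]), (0.66, [163, 186])]
tin3 [(0.89, [306, 198]), (0.53, [164, 199])] [(0.72, [167, 202]), (0.66, [163, 186])]
reagent [(0.82, [193, 170])] [(0.69, [189, 14
[... 520 characters left out ...]
89, [325, 264]), (0.84, [312, 186]), (0.82, [329, 221])]
stored1 [(0.84, [140, 162]), (0.73, [131, 206]), (0.63, [202, 216]), (0.62, [171, 200])] [(0.82, [126, 205]), (0.79, [167, 194]), (0.6, [132, 155])]
stored3 [(0.84, [140, 162]), (0.73, [131, 206]), (0.63, [202, 216]), (0.62, [171, 200])] [(0.82, [126, 205]), (0.79, [167, 194]), (0.6, [132, 155])]
tin1 [(0.73, [360, 202]), (0.6, [206, 212]), (0.53, [359, 201])] [(0.89, [202, 212]), (0.7, [359, 198]), (0.52, [349, 210])]
tin3 [(0.73, [360, 202]), (0.6, [206, 212]), (0.53, [359, 201])] [(0.89, [202, 212]), (0.7, [359, 198]), (0.52, [349, 210])]
reagent [(0.64, [368, 264]), (0.61, [174, 192])] [(0.72, [370, 261])]
bolt  [(0.73, [84, 173])]
```

View pics/scene.png

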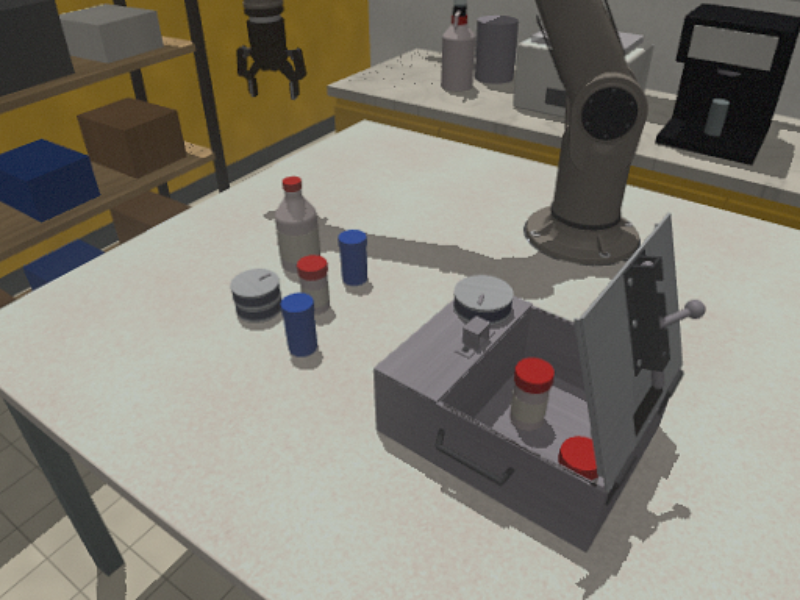

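View pics/top.png

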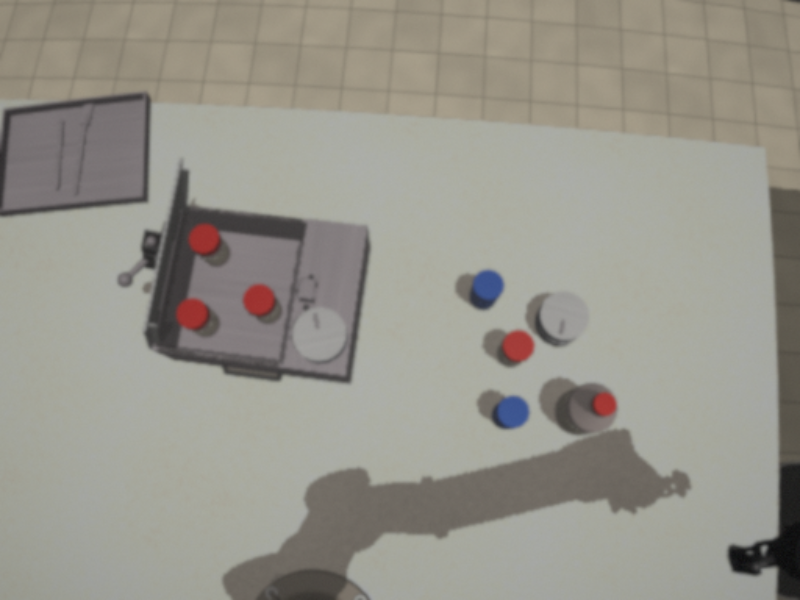

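The top view (800x600 px) shows the red-lid jar at (518,346), between blue decoys at (487,288) and (512,411), the tin stack at (563,317) and the reagent bottle at (590,407). The chest is on the left with its hatch about upright. Stored3 is at (260,300) with free space above it in the picture, on the chest +x side. The knob is at (125,280) and tin3 at (319,333).

```bash
cat > h.py <<'E'
from station import bot
import cv2,numpy as np
from scipy.optimize import least_squares
from scipy.spatial.transform import Rotation as R
def shot(n):
    o=bot.get_obs();p=bot.read_camera(n)
    if n=='wrist':
        w,x,y,z=o['tool_rot'];M=np.eye(4);M[:3,:3]=R.from_quat([x,y,z,w]).as_matrix();M[:3,3]=o['eef_pos'];p['T']=M@p['tool_from_camera']
    return p
def ray(p,uv):
    u=cv2.undistortPoints(np.array([[uv]],float),p['camera_matrix'],np.array(p['distortion']))[0,0]
    d=p['T'][:3,:3]@np.array([*u,1]);return p['T'][:3,3],d/np.linalg.norm(d)
def atz(p,uv,z):
    o,d=ray(p,uv);return o+d*(z-o[2])/d[2]
def tri(obs):
    A=0;b=0
    for p,uv in obs:
        o,d=ray(p,uv);P=np.eye(3)-np.outer(d,d);A=A+P;b=b+P@o
    x=np.linalg.solve(A,b);return x,[round(float(np.linalg.norm(np.cross(ray(p,uv)[1],x-ray(p,uv)[0]))),4) for p,uv in obs]
def proj(p,X):
    T=np.linalg.inv(p['T']);return cv2.projectPoints(np.atleast_2d(np.array(X,float)),cv2.Rodrigues(T[:3,:3])[0],T[:3,3],p['camera_matrix'],np.array(p['distortion']))[0][:,0]
E
python3 - <<'E'
from h import *
np.set_printoptions(precision=4,suppress=True)
s=shot('scene');t=shot('top');k=1/1.5625
g=lambda p,u,v,z:atz(p,(u*k,v*k),z)
print('jar top', g(t,518,346,.095),g(s,312,265,.095), tri([(t,(518*k,346*k)),(s,(312*k,265*k))]))
print('blue', g(t,487,287,.095),g(t,512,411,.095)); print('tin',g(t,564,317,.06),'reag',g(t,605,404,.18))
print('tin3',g(t,320,333,.152))
st=[g(t,u,v,.103) for u,v in((204,239),(193,314),(260,299))];print('stored',st)
ob=[(t,(368,228),(125,-160,122)),(t,(349,380),(-125,-160,122)),(s,(376,372),(125,-160,122)),(s,(532,302),(-125,-60,122)),(s,(441,405),(125,-60,122)),(t,(305,221),(125,-60,122)),(t,(284,362),(-125,-60,122))]
def f(v):
    c,si=np.cos(v[2]),np.sin(v[2]);r=[]
    for p,uv,X in ob:
        x,y,z=np.array(X)/1e3
        r+=list(proj(p,[v[0]+c*x-si*y,v[1]+si*x+c*y,z])[0]-np.array(uv)*k)
    return r
q=least_squares(f,[.6,.2,0],loss='soft_l1');print('chest',q.x,np.round(f(q.x),1))
x0,y0,th=q.x;Rm=np.array([[np.cos(th),-np.sin(th)],[np.sin(th),np.cos(th)]])
for P in st+[g(t,320,333,.152)]: print('chestframe',Rm.T@(P[:2]-q.x[:2]))
kn=tri([(t,(125*k,280*k)),(s,(695*k,309*k))]);print('knob',kn,Rm.T@(kn[0][:2]-q.x[:2]))
he=tri([(t,(103,154)),(s,(405,168))]);print('edge',he,Rm.T@(he[0][:2]-q.x[:2]))
print('keeper top',proj(t,[*(Rm@[0,-.082]+q.x[:2]),.151])/k,proj(s,[*(Rm@[0,-.082]+q.x[:2]),.151])/k)
E
```

```text
jar top [ 0.5035 -0.3027  0.095 ] [ 0.5135 -0.2929  0.095 ] (array([ 0.5044, -0.3032,  0.0864]), [0.001, 0.001])
blue [ 0.5985 -0.2474  0.095 ] [ 0.3976 -0.2975  0.095 ]
tin [ 0.5649 -0.3848  0.06  ] reag [ 0.4102 -0.4242  0.18  ]
tin3 [0.4917 0.0129 0.152 ]
stored [array([0.6455, 0.2314, 0.103 ]), array([0.516 , 0.2323, 0.103 ]), array([0.5492, 0.1236, 0.103 ])]
chest [ 0.5602  0.1258 -0.0272] [-2.7 -1.6 -1.9 -2.3 -0.5 -3.5 -0.6 -1.7 -0.7 -4.  -0.8 -0.6 -0.5  5.1]
chestframe [0.0824 0.1079]
chestframe [-0.0471  0.1052]
chestframe [-0.0109 -0.0025]
chestframe [-0.0654 -0.1147]
knob (array([0.5291, 0.2917, 0.2592]), [0.0015, 0.0015]) [-0.0356  0.165 ]
edge (array([0.5737, 0.2228, 0.3198]), [0.0011, 0.0011]) [0.0109 0.0974]
keeper top [[304.628  290.2589]] [[477.2743 321.7784]]
```

Request:
{"api": "jog_arm", "payload": {"motion": [[0,0,0.1,50,-30,-30,85],[0,0,0.2,150,-90,-30,85],[0,0,0.35,375,-221,-30,85],[0,0,0.35,375,-221,-30,85],[0,0,0.35,375,-221,-30,85],[0,0,0.35,375,-221,-30,85],[0,0,0.35,375,-221,-30,85],[0,0,0.35,375,-221,-30,85],[0,0,0.35,375,-221,-30,85],[0,0,0.35,375,-221,-30,85]], "grip_force": 40}}

```text
t: 3.45
eef_pos: [0.5034, -0.3054, 0.2613]
tool_rot: [0.0, 1.0, -0.007, -0.0]
contact_force: [0.4, -1.0, 0.2]
gripper_width: 0.997
grasp_force: 0.0
```

Run:
```python
from h import *
np.set_printoptions(precision=4,suppress=True)
o=bot.get_obs();print(o['t'],o['eef_pos'],o['tool_rot'],o['q'])
p=shot('wrist');print(p['T'],p['camera_matrix'])
for n in['jar','reagent','tin1']:
  for d in bot.tip_of(n,p)[:4]:print(n,d['score'],d['xy'],atz(p,d['xy'],0))
  for d in bot.spot_in(n,p)[:4]:print(n,'spot',d['score'],d['xy'])
hsv=cv2.cvtColor(p['pixels'],cv2.COLOR_RGB2HSV)
m=((hsv[...,0]<8)|(hsv[...,0]>172))&(hsv[...,1]>150)&(hsv[...,2]>60)
n,l,st,c=cv2.connectedComponentsWithStats(m.astype(np.uint8))
for i in range(1,n):
  if st[i,4]>100:print('red',st[i],c[i],atz(p,c[i],.095))
cv2.imwrite('pics/w1.png',p['pixels'][...,::-1])
```

```text
3.45 [ 0.5034 -0.3054  0.2613] [ 0.0004  1.     -0.0071 -0.0003] [ 0.5001  0.3114 -0.0769  1.7299  0.0274  1.1015 -1.1704]
[[-0.0144 -0.9471 -0.3206  0.5862]
 [-0.9999  0.0139  0.0037 -0.307 ]
 [ 0.0009  0.3206 -0.9472  0.4032]
 [ 0.      0.      0.      1.    ]] [[337.7521   0.     253.6548]
 [  0.     337.7521 195.3636]
 [  0.       0.       1.    ]]
jar 0.72 [255.0, 151.4] [ 0.5058 -0.3078  0.    ]
jar 0.7 [248.0, 231.8] [ 0.3995 -0.2973  0.    ]
jar 0.6 [200.6, 65.1] [ 0.6047 -0.2482  0.    ]
jar spot 0.9 [189.7, 56.6]
jar spot 0.66 [248.4, 254.3]
jar spot 0.63 [251.3, 165.3]
reagent 0.71 [343.9, 219.1] [ 0.4156 -0.4217  0.    ]
reagent spot 0.56 [362.4, 243.9]
tin1 0.94 [324.7, 95.4] [ 0.5699 -0.3888  0.    ]
tin1 spot 0.72 [330.8, 95.3]
red [ 224  142   54   53 2198] [249.98   168.4154] [ 0.5086 -0.3027  0.095 ]
red [401 290  23  25 316] [414.0854 300.5791] [ 0.3581 -0.479   0.095 ]
```

Request:
{"api": "jog_arm", "payload": {"motion": [[0,0,0,2,-1,50,85],[0,0,0,2,-1,100,85],[0,0,0,2,-1,150,85],[0,0,0,2,-1,190,85],[0,0,0,2,-1,212,85],[0,0,0,2,-1,212,85],[0,0,0,2,-1,212,40],[0,0,0,2,-1,212,40],[0,0,0,2,-1,212,40],[0,0,0,2,-1,212,40]], "grip_force": 40}}

```text
t: 5.05
eef_pos: [0.5078, -0.3031, 0.051]
tool_rot: [0.001, 1.0, -0.006, 0.001]
contact_force: [-0.5, 0.3, 7.0]
gripper_width: 0.597
grasp_force: 41.2
```

Run:
```python
from h import *
o=bot.get_obs();print(o['t'],o['eef_pos'],o['gripper_width']*85.4,o['grasp_force'],o['contact_force'])
```

```text
5.05 [ 0.50778446 -0.30313338  0.05097665] 50.94582405445691 41.19844120228663 [-0.50303786  0.25560048  7.03345198]
```

Request:
{"api": "jog_arm", "payload": {"motion": [[0,0,0,0,0,-30,40],[0,0,0,0,0,-90,40],[0,0,0,0,0,-150,40],[0,0,0,10,-20,-210,40],[0,0,0,30,-80,-250,40],[0,0,0,50,-140,-250,40],[0,0,0,70,-200,-250,40],[0,0,0,90,-260,-250,40],[0,0,0,110,-320,-250,40],[0,0,0,122,-370,-250,40]]}}

```text
t: 6.3
eef_pos: [0.6321, 0.0642, 0.2996]
tool_rot: [0.0, 1.0, -0.006, 0.0]
contact_force: [0.9, 0.5, -1.6]
gripper_width: 0.596
grasp_force: 42.2
```

Run:
```python
from h import *
np.set_printoptions(precision=4,suppress=True)
o=bot.get_obs();print(o['t'],o['eef_pos'],o['tool_rot'],o['gripper_width']*85.4,o['contact_force'])
p=shot('wrist');print(p['T'])
import pickle;pickle.dump(p,open('w2.pkl','wb'))
for n in['keeper','stored3','tin3','hatch_edge','knob','chest']:
  for d in bot.tip_of(n,p)[:3]:print(n,d['score'],d['xy'],[atz(p,d['xy'],z)[:2] for z in (0.008,.122,.136)])
cv2.imwrite('pics/w2.png',cv2.resize(p['pixels'],(800,600))[...,::-1])
```

```text
6.3 [0.6321 0.0642 0.2996] [ 0.0002  1.     -0.0059  0.0002] 50.91219272233448 [ 0.9132  0.4537 -1.568 ]
[[-0.0121 -0.9475 -0.3196  0.7147]
 [-0.9999  0.0116  0.0034  0.0627]
 [ 0.0005  0.3196 -0.9475  0.4415]
 [ 0.      0.      0.      1.    ]]
stored3 0.78 [133.8, 232.4] [array([0.5153, 0.2343]), array([0.5678, 0.1892]), array([0.5742, 0.1836])]
stored3 0.77 [120.0, 137.4] [array([0.6494, 0.2354]), array([0.6666, 0.19  ]), array([0.6687, 0.1844])]
stored3 0.65 [210.7, 211.1] [array([0.5464, 0.1237]), array([0.5906, 0.1076]), array([0.5961, 0.1057])]
tin3 0.46 [131.4, 229.9] [array([0.5192, 0.2372]), array([0.5706, 0.1913]), array([0.577 , 0.1857])]
chest 0.62 [129.3, 232.5] [array([0.5153, 0.2407]), array([0.5677, 0.1939]), array([0.5742, 0.1882])]
chest 0.58 [211.1, 193.9] [array([0.5713, 0.1218]), array([0.609 , 0.1063]), array([0.6137, 0.1044])]
```

View pics/w2.png

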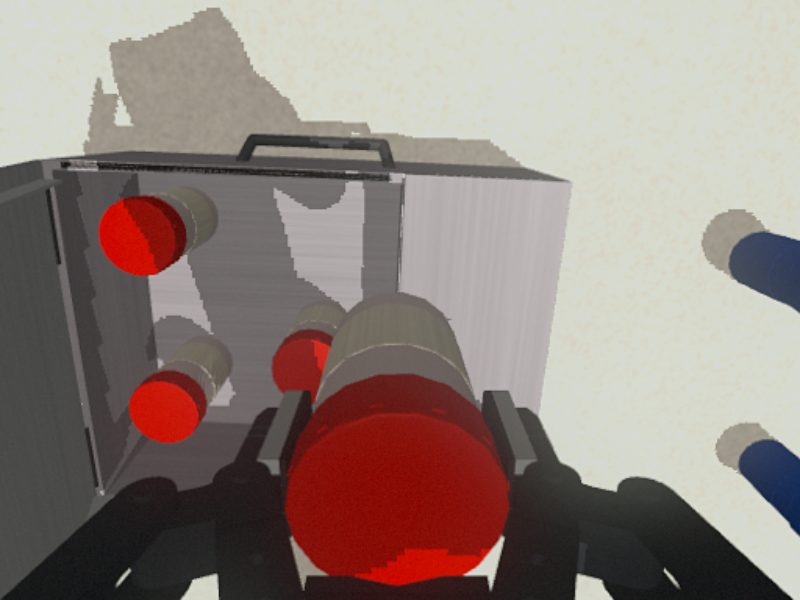

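The wrist view (800x600 px) shows the jar held upright. The chest's +x deck corner is at (572,181) and the deck/bay edge meets the +x rim at (404,175). The hinge-side rim end is near (60,165), and stored3 is at (300,360), left of the held jar.

Run:
```python
from h import *
import pickle
np.set_printoptions(precision=4,suppress=True)
w=pickle.load(open('w2.pkl','rb'));k=.64
s=shot('scene');t=shot('top')
for n,u,v,z in [('c(125,-160)',572,181,.122),('(125,-60)',404,175,.122),('(125,160)',60,165,.118),('hingeinner(-119,154)',100,493,.118)]: print(n,atz(w,(u*k,v*k),z))
ob=[(w,(572,181),(125,-160,122)),(w,(404,175),(125,-60,122)),(w,(60,163),(125,160,118)),(t,(368,228),(125,-160,122)),(s,(376,372),(125,-160,122)),(t,(349,380),(-125,-160,122)),(s,(441,405),(125,-60,122)),(s,(532,302),(-125,-60,122)),(t,(307,286),(0,-82,151)),(s,(477,330),(0,-82,151)),(s,(586,550),(125,160,0))]
def f(v):
    c,si=np.cos(v[2]),np.sin(v[2])
    return np.concatenate([proj(p,[v[0]+c*X[0]/1e3-si*X[1]/1e3,v[1]+si*X[0]/1e3+c*X[1]/1e3,X[2]/1e3])[0]-np.array(uv)*k for p,uv,X in ob])
q=least_squares(f,[.57,.12,-.03],loss='soft_l1');print('chest',q.x);print(np.round(f(q.x).reshape(-1,2),1).tolist())
x0,y0,th=q.x;Rm=np.array([[np.cos(th),-np.sin(th)],[np.sin(th),np.cos(th)]])
for P in [[.6474,.233],[.5157,.233],[.5478,.1236],[.5737,.2228],[.5291,.2917],[.4917,.0129]]:print(Rm.T@(np.array(P)-q.x[:2]))
print('target', Rm@[.06,-.005]+q.x[:2])
crop=t['pixels'][120:260,60:250];cv2.imwrite('pics/t2.png',cv2.resize(crop,None,fx=4,fy=4,interpolation=2)[...,::-1])
```

```text
c(125,-160) [ 0.6837 -0.0417  0.122 ]
(125,-60) [0.6881 0.0583 0.122 ]
(125,160) [0.6973 0.2655 0.118 ]
hingeinner(-119,154) [0.4601 0.2873 0.118 ]
chest [ 0.5661  0.1242 -0.0474]
[[-0.1, 0.4], [0.0, 0.1], [-13.2, 0.3], [-1.0, -2.4], [-2.8, -3.5], [-2.2, -3.4], [-3.8, -3.4], [-1.1, -0.5], [-0.7, 1.1], [-1.4, -4.5], [-0.4, 0.8]]
[0.0761 0.1126]
[-0.0555  0.1063]
[-0.0182 -0.0014]
[0.003  0.0989]
[-0.0449  0.1656]
[-0.069  -0.1147]
target [0.6258 0.1163]
```

View pics/t2.png

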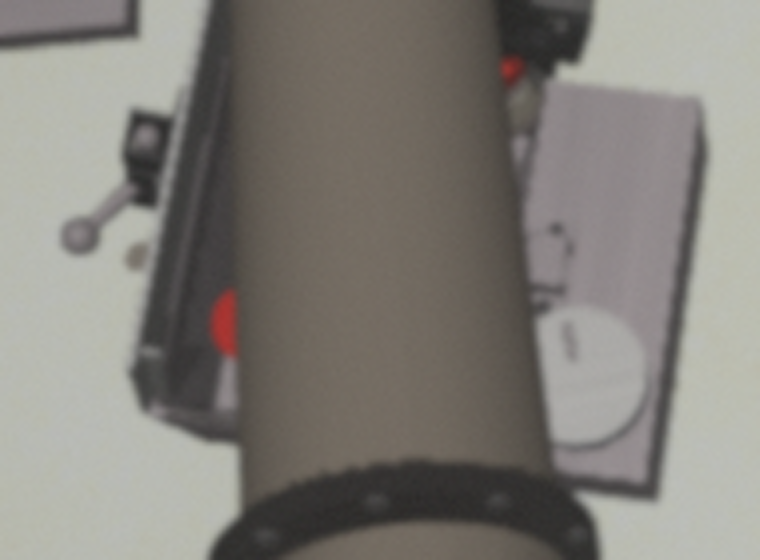

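The cropped top view shows the arm over the bay, the knob at (78,237), tin3 at (590,375) and the keeper at (560,255). This agrees with the fitted chest pose of (0.566, 0.124) with yaw -0.047.

Request:
{"api": "jog_arm", "payload": {"motion": [[0,0,0.035,-7,-55,0,40],[0,0,0.035,-7,-55,0,40],[0,0,0.035,-7,-55,50,40],[0,0,0.035,-7,-55,100,40],[0,0,0.035,-7,-55,150,40],[0,0,0.035,-7,-55,190,40],[0,0,0.035,-7,-55,215,40],[0,0,0.035,-7,-55,228,40],[0,0,0.035,-7,-55,233,40],[0,0,0.035,-7,-55,233,40]]}}

```text
t: 8.0
eef_pos: [0.6264, 0.1201, 0.0675]
tool_rot: [-0.002, 1.0, -0.023, 0.001]
contact_force: [0.9, 6.4, -1.6]
gripper_width: 0.592
grasp_force: 45.4
```

Request:
{"api": "jog_arm", "payload": {"motion": [[0,0,0,0,0,2,40],[0,0,0,0,0,4,40],[0,0,0,0,0,6,40],[0,0,0,0,0,7,40],[0,0,0,0,0,7,40]]}}

```text
t: 8.62
eef_pos: [0.6279, 0.1215, 0.0618]
tool_rot: [-0.003, 1.0, -0.022, 0.003]
contact_force: [2.7, 8.6, 1.8]
gripper_width: 0.592
grasp_force: 45.4
```

Request:
{"api": "jog_arm", "payload": {"motion": [[0,0,0,0,-4,0,40],[0,0,0,0,-8,0,40],[0,0,0,0,-10,0,40],[0,0,0,0,-10,0,40]]}}

```text
t: 9.12
eef_pos: [0.6258, 0.1275, 0.0592]
tool_rot: [0.0, 1.0, -0.023, -0.0]
contact_force: [0.4, -0.4, -1.1]
gripper_width: 0.593
grasp_force: 45.1
```

Run:
```python
from h import *
o=bot.get_obs();print(o['t'],o['eef_pos'],o['gripper_width']*85.4,o['grasp_force'],o['contact_force'],o['torque'])
p=shot('wrist')
cv2.imwrite('pics/w3.png',p['pixels'][...,::-1])
```

```text
9.125 [0.62577372 0.12747206 0.05917478] 50.63976255589041 45.11313857976347 [ 0.39667263 -0.37384083 -1.12385806] [ 0.05551825 -0.00036766  0.02961872]
```

View pics/w3.png

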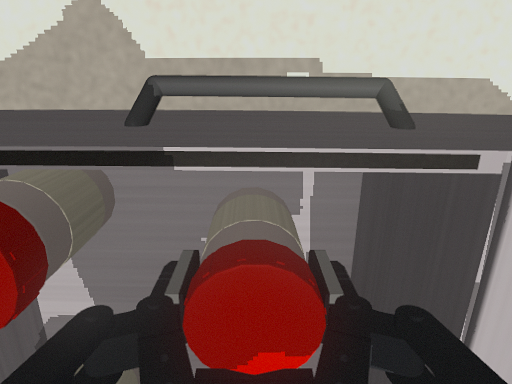

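The wrist view shows the jar clear in the free space, with stored1 at (20,260) on the left and the deck edge at the right. I'll settle it down gently now.

Request:
{"api": "jog_arm", "payload": {"motion": [[0,0,0,0,0,1,40],[0,0,0,0,0,2,40],[0,0,0,0,0,2,40],[0,0,0,0,0,2,40]]}}

```text
t: 9.68
eef_pos: [0.6268, 0.1274, 0.0591]
tool_rot: [0.0, 1.0, -0.023, 0.001]
contact_force: [-3.1, -1.2, 10.6]
gripper_width: 0.593
grasp_force: 45.5
```

Request:
{"api": "jog_arm", "payload": {"motion": [[0,0,0,0,0,-1,51],[0,0,0,0,0,-1,56],[0,0,0,0,0,-1,62],[0,0,0,0,0,-1,62],[0,0,0,0,0,-1,62]]}}

```text
t: 10.3
eef_pos: [0.6259, 0.1277, 0.0582]
tool_rot: [0.0, 1.0, -0.023, -0.0]
contact_force: [-0.9, -0.4, -0.2]
gripper_width: 0.726
grasp_force: 0.0
```

Request:
{"api": "jog_arm", "payload": {"motion": [[0,0,0,0,0,-10,62],[0,0,0,0,0,-30,62],[0,0,0,0,0,-60,62],[0,0,0,0,0,-100,62],[0,0,0,0,0,-150,62],[0,0,0,0,0,-200,62],[0,0,0,0,0,-240,62],[0,0,0,0,0,-240,62]]}}

```text
t: 11.3
eef_pos: [0.6278, 0.1285, 0.3044]
tool_rot: [-0.001, 1.0, -0.023, 0.004]
contact_force: [-0.3, 0.6, -0.9]
gripper_width: 0.726
grasp_force: 0.0
```

Run:
```python
from h import *
np.set_printoptions(precision=4,suppress=True)
o=bot.get_obs();print(o['t'],o['eef_pos'],o['tool_rot'],o['contact_force'],o['q'])
p=shot('wrist')
for d in bot.tip_of('jar',p)[:5]:print(d['score'],d['xy'],atz(p,d['xy'],0.008))
for n in ['hatch_edge','knob']:
  for d in bot.tip_of(n,p)[:2]:print(n,d['score'],d['xy'])
cv2.imwrite('pics/w4.png',p['pixels'][...,::-1])
```

```text
11.3 [0.6278 0.1285 0.3044] [-0.0013  0.9997 -0.0231  0.0045] [-0.3002  0.6232 -0.8584] [-0.1073  0.3749 -0.2595  1.5474  0.101   1.223  -2.0001]
0.39 [173.0, 139.3] [0.6469 0.2329 0.008 ]
hatch_edge 0.61 [361.0, 285.3]
```

View pics/w4.png

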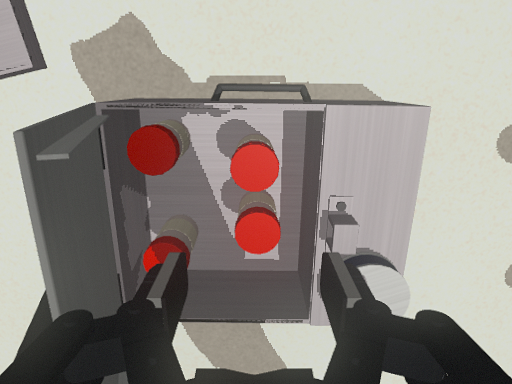

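The jar stands upright at (255,165), beside stored3 at (258,230), and the hatch is at the left. Next I move over to the outer side of the hatch.

Request:
{"api": "jog_arm", "payload": {"motion": [[0,0,0,0,0,-60,0],[0,0,0,0,0,-116,0],[0,0,0,0,-50,-116,0],[0,0,0,-2,-110,-116,0],[0,0,0,-2,-160,-116,0],[0,0,0,-2,-160,-116,0],[0,0,0,-2,-160,-60,0],[0,0,0,-2,-160,0,0],[0,0,0,-2,-160,4,0],[0,0,0,-2,-160,4,0]]}}

```text
t: 12.75
eef_pos: [0.6321, 0.2873, 0.2958]
tool_rot: [-0.0, 1.0, -0.024, 0.001]
contact_force: [0.3, -0.1, 1.9]
gripper_width: 0.003
grasp_force: 0.0
```

Run:
```python
from h import *
np.set_printoptions(precision=4,suppress=True)
o=bot.get_obs();print(o['t'],o['eef_pos'],o['tool_rot'],o['contact_force'],o['q'])
th=-.047;Rm=np.array([[np.cos(th),-np.sin(th)],[np.sin(th),np.cos(th)]])
c=Rm.T@(o['eef_pos'][:2]-[.566,.124])*1e3;print('chest',c)
for ph in np.arange(1.35,-.01,-.09):
  r=185+ (1.35-ph)*10
  y=159-r*np.cos(ph)+4*np.sin(ph)+15;z=118+r*np.sin(ph)+4*np.cos(ph)
  print(round(ph,2),'tool y',round(c[1]-y),'tool z',round(o['eef_pos'][2]*1e3-z))
```

```text
12.75 [0.6321 0.2873 0.2958] [-0.0003  0.9997 -0.0235  0.0006] [ 0.3445 -0.1417  1.8746] [-0.315   0.4828 -0.3006  1.4099  0.1447  1.2693 -2.2439]
chest [ 58.3405 166.2421]
1.35 tool y 29 tool z -4
1.26 tool y 45 tool z 0
1.17 tool y 61 tool z 4
1.08 tool y 77 tool z 10
0.99 tool y 92 tool z 18
0.9 tool y 107 tool z 27
0.81 tool y 121 tool z 37
0.72 tool y 133 tool z 49
0.63 tool y 145 tool z 61
0.54 tool y 156 tool z 75
0.45 tool y 165 tool z 90
0.36 tool y 173 tool z 105
0.27 tool y 180 tool z 122
0.18 tool y 185 tool z 139
0.09 tool y 189 tool z 156
-0.0 tool y 191 tool z 174
```

Request:
{"api": "jog_arm", "payload": {"motion": [[0,0,0,0,15,0,0],[0,0,0,0,29,0,0],[0,0,0,0,45,1,0],[0,0,0,0,61,4,0],[0,0,0,0,77,10,0],[0,0,0,0,92,18,0],[0,0,0,0,107,27,0],[0,0,0,0,121,37,0],[0,0,0,0,133,49,0],[0,0,0,0,133,49,0]]}}

```text
t: 14.0
eef_pos: [0.6248, 0.1517, 0.2437]
tool_rot: [0.002, 1.0, -0.024, -0.001]
contact_force: [-0.2, 0.3, 0.3]
gripper_width: 0.001
grasp_force: 0.0
```

Request:
{"api": "jog_arm", "payload": {"motion": [[0,0,0,0,12,12,0],[0,0,0,0,23,26,0],[0,0,0,0,32,41,0],[0,0,0,0,40,56,0],[0,0,0,0,47,73,0],[0,0,0,0,52,90,0],[0,0,0,0,56,107,0],[0,0,0,0,58,118,0],[0,0,0,0,58,122,0],[0,0,0,0,58,123,0]]}}

```text
t: 15.25
eef_pos: [0.6226, 0.0967, 0.1223]
tool_rot: [0.0, 1.0, -0.023, 0.0]
contact_force: [-0.3, 0.3, -0.4]
gripper_width: -0.003
grasp_force: 0.0
```

Run:
```python
from h import *
o=bot.get_obs();print(o['t'],o['eef_pos'],o['contact_force'])
s=shot('scene')
cv2.imwrite('pics/s2.png',cv2.resize(s['pixels'][130:370,230:510],None,fx=2.5,fy=2.5,interpolation=2)[...,::-1])
```

```text
15.25 [0.62255785 0.09668284 0.12227409] [-0.31976417  0.2884511  -0.36476686]
```

View pics/s2.png

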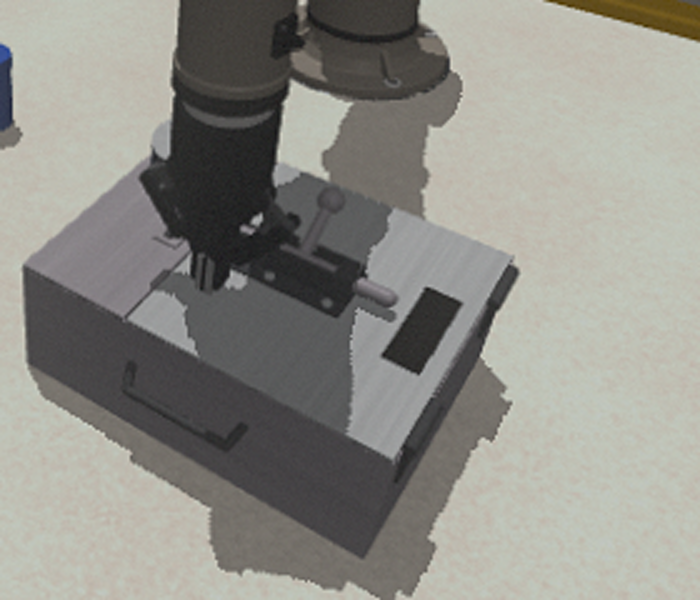

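The scene crop shows the hatch flat and shut at deck level, with the handle laid over and the knob at (330,200). I'll press once to make sure, then go above the knob.

Request:
{"api": "jog_arm", "payload": {"motion": [[0,0,0,0,0,3,0],[0,0,0,0,0,5,0],[0,0,0,0,0,5,0],[0,0,0,0,0,-30,50],[0,0,0,0,0,-80,50],[0,0,0,-40,-20,-130,50],[0,0,0,-90,-40,-130,50],[0,0,0,-106,-49,-130,50],[0,0,0,-106,-49,-130,50],[0,0,0,-106,-49,-130,50]]}}

```text
t: 16.55
eef_pos: [0.5201, 0.1496, 0.252]
tool_rot: [0.0, 1.0, -0.024, 0.0]
contact_force: [-0.2, 1.3, 0.4]
gripper_width: 0.582
grasp_force: 0.0
```

Run:
```python
from h import *
np.set_printoptions(precision=4,suppress=True)
o=bot.get_obs();print(o['t'],o['eef_pos'],o['tool_rot'],o['contact_force'],o['q'])
p=shot('wrist');s=shot('scene')
th=-.047;Rm=np.array([[np.cos(th),-np.sin(th)],[np.sin(th),np.cos(th)]])
ch=lambda P:Rm.T@(np.array(P)[:2]-[.566,.124])*1e3
for n in ['knob','hatch_edge','keeper']:
  z={'knob':.1634,'hatch_edge':.122,'keeper':.136}[n]
  for q in(p,s):
    for d in bot.tip_of(n,q)[:2]:print(n,d['score'],d['xy'],atz(q,d['xy'],z),ch(atz(q,d['xy'],z)))
print('pred knob',proj(p,[.519,.150,.1634]))
cv2.imwrite('pics/w5.png',p['pixels'][...,::-1])
```

```text
16.55 [0.5201 0.1496 0.252 ] [ 0.0002  0.9997 -0.0239  0.0002] [-0.2214  1.27    0.4128] [-0.127   0.257  -0.3196  1.8353  0.092   1.0635 -2.1002]
knob 0.97 [248.1, 198.0] [0.5231 0.1529 0.1634] [-44.1714  26.8457]
knob 0.72 [360.3, 210.3] [0.5231 0.1499 0.1634] [-44.0971  23.8073]
hatch_edge 0.65 [353.9, 130.7] [0.5618 0.0665 0.122 ] [ -1.5359 -57.6033]
hatch_edge 0.94 [316.1, 224.4] [0.5671 0.0762 0.122 ] [  3.3432 -47.7065]
keeper 0.63 [305.2, 210.8] [0.5558 0.0431 0.136 ] [ -6.4038 -81.2693]
pred knob [[252.3799 203.1971]]
```

View pics/w5.png

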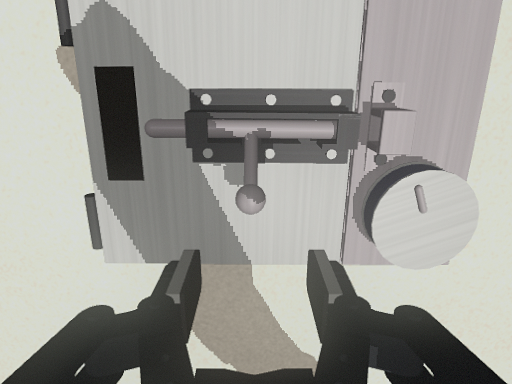

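The wrist view shows the handle laid over with the knob at (250,199), the bolt drawn back, the keeper at (393,130) and tin3 at (420,218). Both views agree that the knob is at about (0.522, 0.152, 0.163).

Request:
{"api": "jog_arm", "payload": {"motion": [[0,0,0,2,-2,40,50],[0,0,0,2,-2,80,50],[0,0,0,2,-2,100,50],[0,0,0,2,-2,106,50],[0,0,0,2,-2,106,50],[0,0,0,2,-2,106,15],[0,0,0,2,-2,106,15],[0,0,0,2,-2,106,15],[0,0,0,2,-2,106,15],[0,0,0,2,-2,106,15]], "grip_force": 25}}

```text
t: 18.2
eef_pos: [0.5208, 0.1521, 0.1464]
tool_rot: [0.0, 1.0, -0.023, -0.0]
contact_force: [-1.6, -2.7, 2.3]
gripper_width: 0.233
grasp_force: 24.4
```

Request:
{"api": "jog_arm", "payload": {"motion": [[0,0,0,3,0,-4,15],[0,0,0,5,0,-8,15],[0,0,0,12,0,-15,15],[0,0,0,20,0,-20,15],[0,0,0,29,0,-24,15],[0,0,0,38,0,-27,15],[0,0,0,45,0,-27,15],[0,0,0,48,0,-27,15],[0,0,0,48,0,-27,15]]}}

```text
t: 19.32
eef_pos: [0.5701, 0.1494, 0.1741]
tool_rot: [0.0, 1.0, -0.024, 0.001]
contact_force: [-0.8, -4.8, 0.8]
gripper_width: 0.237
grasp_force: 25.1
```

Run:
```python
from h import *
o=bot.get_obs();print(o['t'],o['eef_pos'],o['gripper_width']*85.4,o['grasp_force'],o['contact_force'],o['torque'])
p=shot('wrist')
cv2.imwrite('pics/w6.png',p['pixels'][...,::-1])
```

```text
19.325 [0.57014166 0.14944734 0.17412458] 20.27745079003778 25.14254629611969 [-0.75045752 -4.83730035  0.79235053] [-1.08723145  0.39045813 -0.04887655]
```

View pics/w6.png

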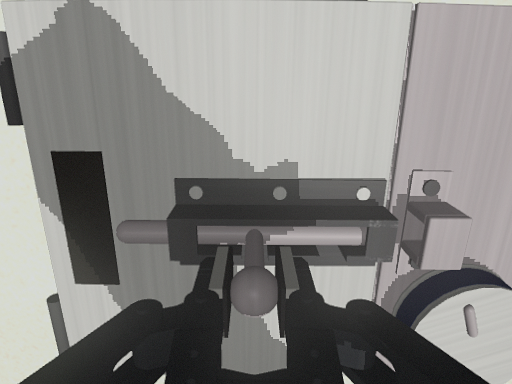

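The wrist view shows the ball at (253,290) held between the pads with the handle upright, and the bolt still drawn back. Now I shoot the bolt.

Request:
{"api": "jog_arm", "payload": {"motion": [[0,0,0,0,6,0,15],[0,0,0,0,12,0,15],[0,0,0,0,18,0,15],[0,0,0,0,25,0,15],[0,0,0,0,32,0,15],[0,0,0,0,39,0,15],[0,0,0,0,45,0,15],[0,0,0,0,48,0,15],[0,0,0,0,48,0,15]]}}

```text
t: 20.5
eef_pos: [0.5671, 0.1042, 0.174]
tool_rot: [-0.001, 1.0, -0.023, 0.001]
contact_force: [-0.1, 8.9, 4.3]
gripper_width: 0.233
grasp_force: 25.5
```

Request:
{"api": "jog_arm", "payload": {"motion": [[0,0,0,-9,-1,1,15],[0,0,0,-19,-1,3,15],[0,0,0,-27,-1,7,15],[0,0,0,-35,-1,13,15],[0,0,0,-42,-1,20,15],[0,0,0,-46,-1,25,15],[0,0,0,-48,-1,29,15],[0,0,0,-49,-1,31,15],[0,0,0,-49,-1,31,15]]}}

```text
t: 21.62
eef_pos: [0.5192, 0.1069, 0.144]
tool_rot: [-0.001, 1.0, -0.023, 0.002]
contact_force: [-1.4, 6.8, 11.9]
gripper_width: 0.239
grasp_force: 26.7
```

Run:
```python
from h import *
o=bot.get_obs();print(o['t'],o['eef_pos'],o['gripper_width']*85.4,o['grasp_force'],o['contact_force'],o['torque'])
```

```text
21.625 [0.51918251 0.106854   0.1440095 ] 20.38522574181256 26.71302616596222 [-1.36640429  6.79375096 11.94610478] [ 1.23227126  0.23963544 -0.00359154]
```

Request:
{"api": "jog_arm", "payload": {"motion": [[0,0,0,0,0,-2,30],[0,0,0,0,0,-2,45],[0,0,0,0,0,-2,45],[0,0,0,0,0,-20,45],[0,0,0,0,0,-60,45],[0,0,0,0,0,-110,45],[0,0,0,0,0,-110,45],[0,0,0,0,0,-110,45]]}}

```text
t: 22.62
eef_pos: [0.5173, 0.105, 0.2516]
tool_rot: [0.0, 1.0, -0.023, -0.0]
contact_force: [-1.0, 0.1, -0.7]
gripper_width: 0.524
grasp_force: 0.0
```

Run:
```python
from h import *
np.set_printoptions(precision=4,suppress=True)
o=bot.get_obs();print(o['t'],o['eef_pos'],o['contact_force'])
p=shot('wrist')
for d in bot.tip_of('knob',p)[:1]:print(d['score'],d['xy'],atz(p,d['xy'],.1634))
cv2.imwrite('pics/w7.png',p['pixels'][...,::-1])
```

```text
22.625 [0.5173 0.105  0.2516] [-0.97    0.0875 -0.6957]
0.74 [251.9, 200.1] [0.5187 0.1056 0.1634]
```

View pics/w7.png

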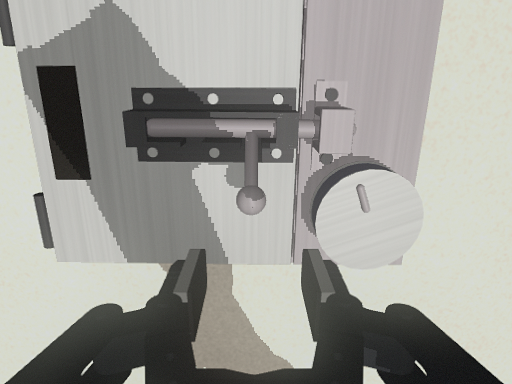

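The wrist view shows the bolt through the keeper with its tip just past it at (355,128). The handle is laid down in the far notch with the knob at (251,200), the hatch is shut, and tin3 is undisturbed at (368,218).

```bash
python3 -c "
from station import bot
print(bot.hand_in())"
```

```text
the job is handed in; nothing more can be done
None
```

The jar is upright on the chest floor beside stored3, the hatch is shut, and the bolt is home through the keeper with its handle laid in the far notch; I handed the job in at about 22.7 s, with no verdict returned.

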